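# Seat the battery module in the corner of its assembly plate

## Task

Push the black-and-silver battery module along the yellow plate until it sits square and snug against both the aluminium back rail and the red side stop. Only push it: do not lift it off the plate or tip it. Leave the two loose cells, the parts tray and the screwdriver standing and lying where they are, and finish with the robot clear of everything.

Things in the scene. Friction and masses are not known exactly. Their poses are not given: they have to be found in the camera images.
- plate: Yellow assembly plate fixed to the bench, 300 (x) x 420 (y) x 6 mm thick, flat, yawed up to 0.25 rad. Origin: centre of its underside, on the bench; its top is 6 mm above. It carries the bare aluminium back rail along its far edge.
- back_rail (a point): Middle of the back rail's inner face (the face towards the robot), at the rail's top edge; 125 mm along +x from the plate's origin, axes as the plate's. The rail is fixed, 400 mm long along y, 20 mm thick, and stands 40 mm above the plate.
- side_stop: Red bar fixed on the plate, parallel to the plate's x axis: 170 (x) x 20 (y) x 40 mm high. Origin: centre of its underside, on the plate, 160 to 180 mm from the plate's centre line, at either its left (+y) or right (-y) edge. The face towards the centre line is the stop face.
- module: Loose block 98 (x) x 118 (y) x 72 mm high, 0.7 to 0.95 kg: black band, pale ribbed cell ends, silver strips on top, two brass studs 8 mm wide and 8 mm high on top at y = -34.5 and +34.5 mm. Origin: centre of its underside, on the plate. Slides with up to 11 N; starts within 0.3 rad of square. Seated: its +x face (118 mm wide) is on the rail and one 98 mm end face on the red stop.
- cell_a: Loose green cell standing on the plate near its left front corner, 21 mm diameter, 66 mm high. Origin: centre of its underside. Topples easily; leave alone.
- cell_b: Loose blue cell standing on the plate near its right front corner, 21 mm diameter, 66 mm high. Origin: centre of its underside. Topples easily; leave alone.
- tray: Loose grey open parts tray on the plate, 100 (x) x 44 (y) x 25 mm high, holding copper and brass parts, near the plate edge across from the red side stop. Origin: centre of its underside. Leave alone.
- driver: Loose screwdriver, 180 mm long and under 40 mm high, lying along its x axis on the bench to the right of the plate. Leave alone.

How it is judged:
By the outcome, as a careful person would: the job done as asked, in the order asked, and still so for the second after the job is handed in, with the robot touching nothing.
It also fails if it takes over 51 s, if anything falls off the work surface, if the arm or the gripper's body presses on something with over 40 N, if the wrist force passes 120 N, or if a joint passes its speed limit or range.

## Robot

A 6-joint arm with a two-finger parallel gripper is mounted at the origin on the work surface. World frame = base frame: x ahead of the robot, y to its left, z up, the work surface at z = 0. Lengths are in m, angles in rad, forces in N, time in s.
With the tool pointing down it reaches from about 0.35 to 0.775 m from the base axis. Payload 7.3 kg.
Tool frame: the origin (TCP) lies at the very end of the fingers, on their centre line; the grasp point (between the pads) lies 19 mm behind it; z points along the fingers, y is the line along which they close (so a half turn about z gives the same grasp; the last joint's range is limited). The gripper opens to 92 mm and grips with 3 to 60 N. Pads are 19 mm wide; open, the fingers measure 130 mm over their backs; the gripper's body (75 mm by 190 mm) begins 47 mm behind the grasp point.
Start: joints at [-1.344, 0.342, 1.524, -0, 1.275, -0.146], TCP at [0.191, -0.489, 0.227] pointing down, gripper open.
Joint ranges: [-2.53, 2.53], [-0.77, 2.02], [0.04, 2.7], [-1, 4.14], [0.28, 2.66], [-3.11, 3.11]. Speed limits (rad/s): [2.57, 2.57, 3.14, 3.14, 3.14, 3.14].

## Interface

Orientations are given as [roll, pitch, yaw] about the fixed x, y, z axes, in that order (R = Rz(yaw) Ry(pitch) Rx(roll)).
In Python, from station import manip, read_camera, sign_off gives the robot as it stands.
- The arm moves only by the shell command python3 -m crank 'ROWS' [FORCE]. ROWS is JSON, one flat list of numbers, 5 for each row, row after row: the closure in counts, from 0 (fully open) to 255 (shut), then the shift along the tool's x, y, z in cm, then the turn about the tool's z in degrees. A call has 1 to 5 rows; each row is the pose to reach, as a shift and turn from the pose commanded when the call began, along the tool's axes at that moment; what a row does not reach only later rows make up. A row lasts 1/12 s, in which the tool goes at most 41.7 mm and 7.16 degrees, less where a joint would pass 70% of its speed; a pose out of reach is approached as far as the arm can. A call with a gripper value outside its range is refused whole. The fingers move at their own pace and stop on an object; FORCE is the grip in N (left out, the last holds). Time passes only in rows, so rows that repeat a pose let the fingers close. It gives the time, the measured TCP pose, the force, the opening and the grip force at its end, in the units of the state.
- manip.sense(): the state, without advancing time (a new reading comes with each control period).
- read_camera(name): name is "scene" or "top" or "wrist"; returns a dict with "color" (400x640x3 uint8, red, green, blue), "K" (3x3 intrinsics, pixels), "cam_to_world" (4x4, takes a point from camera to world coordinates). Camera axes: x right, y down, z forward; pixel columns grow to the right and rows downward; lengths in m; the calibration is good to about 2 mm. A picture is of the moment at which its call begins. There is no depth.
- sign_off(): hands the job in; it is judged then, once.
The state is a dict: "t": time; "qpos": joint angles; "joint_vel": joint speeds; "tau": joint torques, N m; "eef_pos": TCP position; "tool_rot": TCP orientation; "force": force on the tool from outside, world axes, zero at the start; "torque": the same for the moment, N m; "opening": finger opening in m; "gripper_force": force on a finger pad.
Only numpy, scipy, OpenCV 4.12 (cv2) and the standard library are available. Lean on these libraries where they do the work, as an engineer would, in place of code of your own. Each camera call takes 0.05 s, during which the arm holds its last target. There are 200 camera calls.

## Working session

There is one attempt and no reset: what is moved stays moved. The work goes in short steps, Python scripts to look and compute and a shell command to move; the robot and the scene stay as the last step left them, time stands still between calls to the robot, and variables do not carry over. Pictures are saved under pics/ and viewed, at most 10 in all, crops included, and the job is handed in when it is done.

```bash
mkdir -p pics; cat > shot.py <<'E'
import sys,cv2,numpy as np
from station import manip, read_camera
def shot(n,f):
    d=read_camera(n); cv2.imwrite('pics/'+f+'.png',d['color'][:,:,::-1]); np.savez('pics/'+f+'.npz',**d); return d
if __name__=='__main__':
    for a in sys.argv[1:]:
        n,f=a.split(':'); d=shot(n,f); print(n,d['K'].round(1).tolist(),d['cam_to_world'].round(3).tolist())
    print(manip.sense())
E
python3 shot.py top:top0 scene:scene0
```

```text
top [[403.0, 0.0, 318.0], [0.0, 403.0, 193.4], [0.0, 0.0, 1.0]] [[-0.01, -0.992, 0.126, 0.465], [-1.0, 0.007, -0.023, -0.018], [0.022, -0.127, -0.992, 0.851], [0.0, 0.0, 0.0, 1.0]]
scene [[518.0, 0.0, 334.3], [0.0, 518.0, 195.9], [0.0, 0.0, 1.0]] [[0.622, 0.484, -0.615, 1.202], [0.783, -0.386, 0.488, -0.545], [-0.001, -0.785, -0.619, 0.696], [0.0, 0.0, 0.0, 1.0]]
{'t': 0.1, 'qpos': array([-1.34404032e+00,  3.42640441e-01,  1.52492549e+00, -1.05907996e-05,
        1.27537804e+00, -1.45990950e-01]), 'joint_vel': array([ 6.85762899e-05, -1.42364581e-03, -2.52051482e-03,  9.96870499e-04,
       -1.74695846e-03, -8.76145678e-04]), 'tau': array([ 1.23584363e-03, -4.32002842e+01, -2.44695765e+01,  7.19267805e-02,
        5.26318874e-02, -5.70575651e-05]), 'eef_pos': array([ 0.1911325 , -0.48858636,  0.2261196 ]), 'tool_rot': array([-3.14025424e+00, -1.86559227e-04,  3.72749919e-01]), 'force': array([-0.09781213, -0.47866785,  0.47668124]), 'torque': array([-0.00806152, -0.02550864,  0.00879366]), 'gripper_force': 0.0, 'opening': 0.09198188421857686}
```

View pics/top0.png

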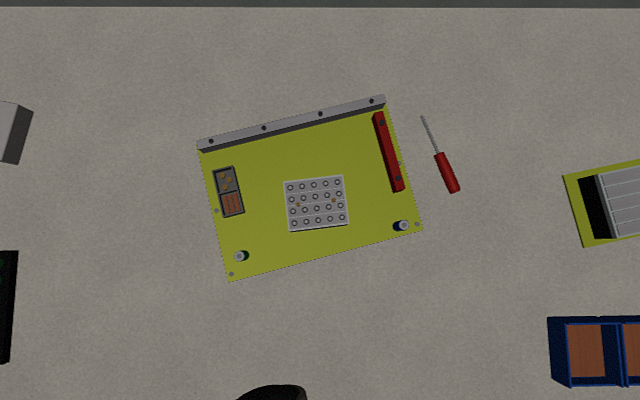

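View pics/scene0.png

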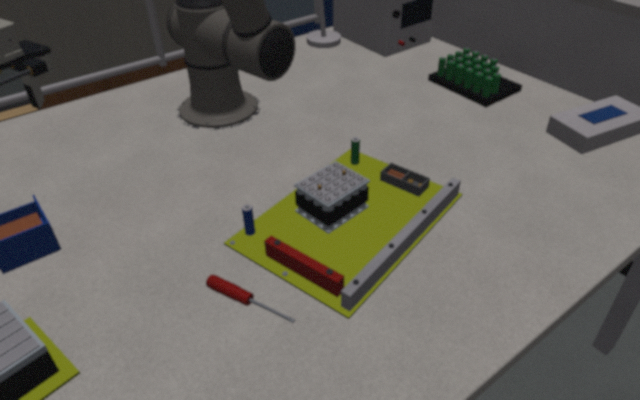

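The top view shows the plate with corners near (197,143), (385,97), (422,230), (229,281). The red stop is on the right (-y) near (389,152), the module is at about (317,203), and the tray is on the left at (229,191). The cells are at (240,256) and (402,226). The scene view agrees. Next I'll measure edges in an enlarged crop.

```bash
cat > geo.py <<'E'
import numpy as np,cv2
def load(f): return dict(np.load('pics/'+f+'.npz'))
def unproj(d,uv,z):
    uv=np.atleast_2d(np.array(uv,float)); r=np.c_[uv,np.ones(len(uv))]@np.linalg.inv(d['K']).T
    T=d['cam_to_world']; r=r@T[:3,:3].T; o=T[:3,3]; return (o+r*((z-o[2])/r[:,2])[:,None])
def proj(d,P):
    T=d['cam_to_world']; c=(np.atleast_2d(P)-T[:3,3])@T[:3,:3]; p=c@d['K'].T; return p[:,:2]/p[:,2:]
def tri(views):
    A=np.zeros((3,3));b=np.zeros(3)
    for d,uv in views:
        o=d['cam_to_world'][:3,3]; r=unproj(d,uv,0)[0]-o; r/=np.linalg.norm(r); M=np.eye(3)-np.outer(r,r); A+=M;b+=M@o
    return np.linalg.solve(A,b)
E
python3 - <<'E'
import cv2
im=cv2.imread('pics/top0.png')[92:288,190:430]; cv2.imwrite('pics/topc.png',cv2.resize(im,None,fx=3,fy=3,interpolation=2))
im=cv2.imread('pics/scene0.png')[130:325,220:470]; cv2.imwrite('pics/scc.png',cv2.resize(im,None,fx=3,fy=3,interpolation=2))
E
```

```text
(no output)
```

View pics/topc.png

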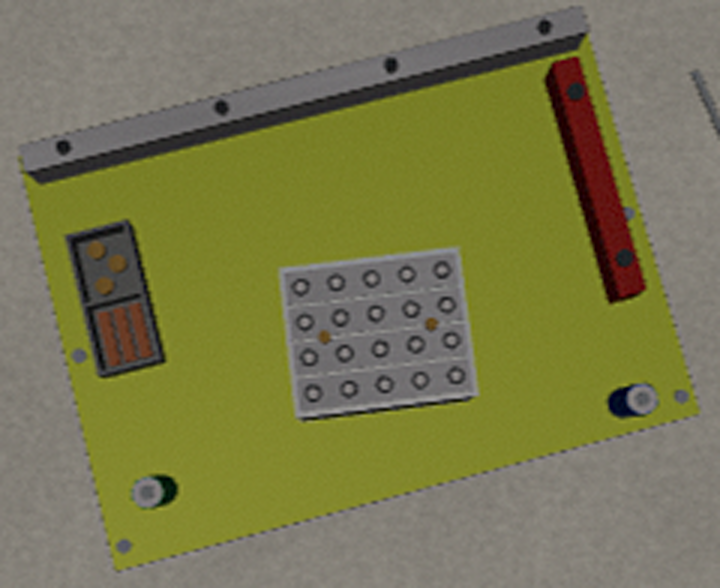

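View pics/scc.png

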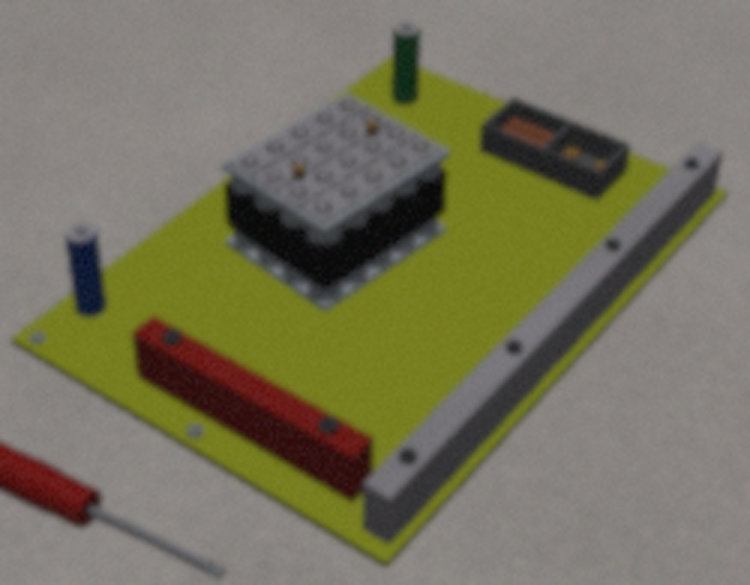

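```bash
cat > m0.py <<'E'
from geo import *
t=load('top0');s=load('scene0')
T=lambda p:(np.array(p,float)+.5)/3-.5+[190,92]
S=lambda p:(np.array(p,float)+.5)/3-.5+[220,130]
pr=lambda n,a:print(n,np.round(a,4).tolist())
P=unproj(t,T([[118,571],[699,411]]),.006); d=P[0]-P[1]; pr('front L,R',P); print('len',np.hypot(*d[:2]),'yaw',np.arctan2(-d[0],d[1]))
R=unproj(t,T([[39,171],[588,39]]),.046); d=R[0]-R[1]; pr('rail inner',R); print('len',np.hypot(*d[:2]),'yaw',np.arctan2(-d[0],d[1]))
Q=unproj(t,T([[553,63],[618,299]]),.046); d=Q[0]-Q[1]; pr('stop inner',Q); print('len',np.hypot(*d[:2]),'yaw',np.arctan2(d[1],d[0]))
mt=[[280,268],[459,248],[477,397],[299,417]]; ms=[[450,153],[323,228],[223,167],[347,97]]
M=[tri([(t,T(a)),(s,S(b))]) for a,b in zip(mt,ms)]; pr('mod corners tri FL FR NR NL',M)
M=unproj(t,T(mt),.078); pr('mod top plane',M); c=M.mean(0); y=(M[0]+M[3]-M[1]-M[2])/2;x=(M[0]+M[1]-M[2]-M[3])/2
print('c',c,'sizes',np.hypot(*x[:2]),np.hypot(*y[:2]),'yaw',np.arctan2(x[1],x[0]),np.arctan2(-y[0],y[1]))
for n,a,b in [('studL',(324,336),(373,125)),('studR',(432,323),(299,169)),('green',(150,492),(407,28)),('blue',(643,399),(82,231)),('railR',(588,39),(365,487)),('railL',(39,171),(704,146)),('stopNearIn',(618,299),(154,320)),('stopFarIn',(553,63),(371,440))]:
    pr(n,tri([(t,T(a)),(s,S(b))]))
pr('tray',unproj(t,T([[66,234],[129,221],[165,362],[101,376]]),.031))
E
python3 m0.py
```

```text
front L,R [[0.391, 0.1462, 0.006], [0.496, -0.2573, 0.006]]
len 0.416959077665099 yaw 0.25466330928934583
rail inner [[0.6607, 0.1963, 0.046], [0.7524, -0.1797, 0.046]]
len 0.38704668924613567 yaw 0.2393033252134751
stop inner [[0.7353, -0.1549, 0.046], [0.5704, -0.1943, 0.046]]
len 0.16951549526867118 yaw 0.23460418747482578
mod corners tri FL FR NR NL [[0.5889, 0.032, 0.0738], [0.6008, -0.0848, 0.076], [0.5042, -0.0947, 0.0717], [0.4926, 0.02, 0.0727]]
mod top plane [[0.588, 0.0314, 0.078], [0.6004, -0.0847, 0.078], [0.5037, -0.0945, 0.078], [0.492, 0.0193, 0.078]]
c [ 0.5460209  -0.03212888  0.078     ] sizes 0.0970041408007369 0.11552160779679757 yaw 0.11323229664708194 0.10414492256881971
studL [0.543, 0.003, 0.0842]
studR [0.5509, -0.0659, 0.0841]
green [0.4461, 0.1149, 0.0701]
blue [0.5021, -0.2024, 0.0704]
railR [0.7563, -0.1795, 0.0387]
railL [0.6643, 0.2006, 0.0442]
stopNearIn [0.5713, -0.1955, 0.0398]
stopFarIn [0.7359, -0.1555, 0.0435]
tray [[0.6201, 0.1808, 0.031], [0.6289, 0.138, 0.031], [0.5316, 0.1121, 0.031], [0.5225, 0.1551, 0.031]]
```

```bash
python3 -m crank '[116,3,-2,0,0, 116,6,-4.5,0,0, 116,9,-6.5,0,0, 116,12,-8.5,0,0, 116,14,-10.2,0,0]'
python3 -m crank '[116,3,-2,0,0, 116,6,-4.5,0,0, 116,9,-6.5,0,0, 116,12,-8.5,0,0, 116,14,-10.2,0,0]'
python3 -m crank '[116,3,-2,0,1.5, 116,6,-4.5,0,3, 116,9,-6.5,0,5, 116,12,-8.5,0,6.5, 116,13.5,-10.2,0,7.5]'
python3 -c "
from station import manip;print(manip.sense())"
```

```text
t: 0.52
eef_pos: [0.2855, -0.3406, 0.2264]
tool_rot: [-3.141, -0.001, 0.373]
force: [0.3, -0.4, -0.6]
opening: 0.0628
gripper_force: 0.0
t: 0.93
eef_pos: [0.3788, -0.1947, 0.2266]
tool_rot: [-3.141, -0.0, 0.374]
force: [-0.4, -1.3, 1.0]
opening: 0.0502
gripper_force: 0.0
t: 1.35
eef_pos: [0.4679, -0.0503, 0.2264]
tool_rot: [-3.141, -0.001, 0.242]
force: [0.1, -0.6, -1.0]
opening: 0.0504
gripper_force: 0.0
{'t': 1.35, 'qpos': array([-2.70565925e-01,  2.42410846e-01,  1.66646390e+00,  7.18890134e-04,
        1.23224739e+00,  1.05791673e+00]), 'joint_vel': array([ 0.56000764,  0.09220184, -0.11392504, -0.0155896 ,  0.04403381,
        0.73952971]), 'tau': array([-1.96954675e+00, -3.77931404e+01, -2.35440570e+01,  1.96246952e-01,
        1.49841973e-02, -5.46231531e-01]), 'eef_pos': array([ 0.46793366, -0.05028138,  0.22644728]), 'tool_rot': array([-3.14123255e+00, -7.42688133e-04,  2.42074946e-01]), 'force': array([ 0.13538836, -0.64946261, -1.01536989]), 'torque': array([ 0.03796296,  0.05926091, -0.0365307 ]), 'gripper_force': 0.0, 'opening': 0.05036909009661331}
```

```bash
python3 -m crank '[116,-0.4,0,4,0, 116,-0.4,0,8,0, 116,-0.4,0,12,0, 116,-0.4,0,15,0, 116,-0.4,0,17,0]'
python3 -m crank '[116,0,0,1,0, 116,0,0,2,0, 116,0,0,2,0]'
python3 shot.py scene:s1 >/dev/null; python3 -c "
import cv2
im=cv2.imread('pics/s1.png')[100:325,190:470]; cv2.imwrite('pics/s1c.png',cv2.resize(im,None,fx=2.5,fy=2.5,interpolation=2))"
```

```text
t: 1.77
eef_pos: [0.4604, -0.0531, 0.0536]
tool_rot: [-3.139, 0.004, 0.242]
force: [-0.7, -0.9, -1.2]
opening: 0.0502
gripper_force: 0.0
t: 2.02
eef_pos: [0.4609, -0.0534, 0.0347]
tool_rot: [-3.139, 0.004, 0.242]
force: [-0.7, -0.3, 0.0]
opening: 0.0499
gripper_force: 0.0
```

View pics/s1c.png

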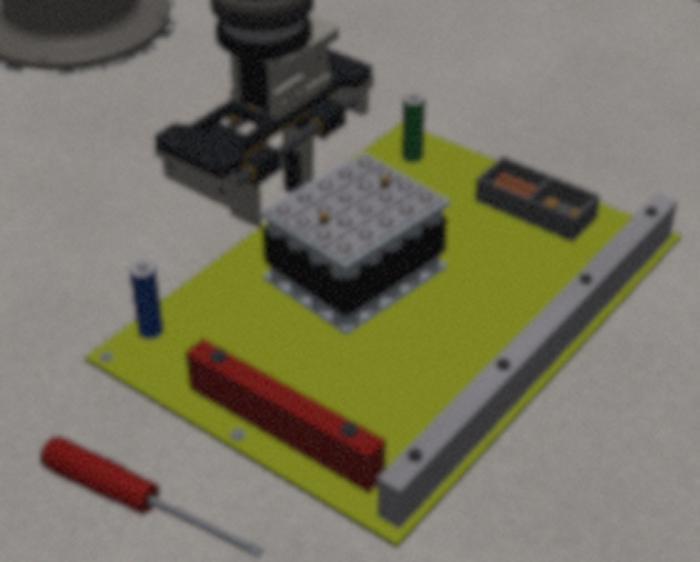

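The gripper stands behind the module's near face at about (290,180), clear of both cells. I'll push along plate x now.

```bash
python3 -m crank '[116,0.8,0,0,0, 116,1.6,0,0,0, 116,2.2,0,0,0, 116,2.8,0,0,0, 116,3.4,0,0,0]'
python3 -m crank '[116,0.6,0,0,0, 116,1.2,0,0,0, 116,1.8,0,0,0, 116,2.4,0,0,0, 116,3,0,0,0]'
python3 -m crank '[116,0.7,0,0,0, 116,1.4,0,0,0, 116,2.1,0,0,0, 116,2.8,0,0,0, 116,3.5,0,0,0]'
python3 shot.py top:t2 >/dev/null; python3 -c "
import cv2
im=cv2.imread('pics/t2.png')[92:288,190:430]; cv2.imwrite('pics/t2c.png',cv2.resize(im,None,fx=3,fy=3,interpolation=2))"
```

```text
t: 2.48
eef_pos: [0.4958, -0.0457, 0.037]
tool_rot: [3.141, 0.001, 0.242]
force: [-3.1, -3.4, 1.7]
opening: 0.0504
gripper_force: 2.1
t: 2.9
eef_pos: [0.524, -0.0381, 0.0367]
tool_rot: [-3.141, 0.002, 0.242]
force: [-6.4, -1.4, 4.6]
opening: 0.0499
gripper_force: 3.3
t: 3.32
eef_pos: [0.558, -0.0296, 0.0367]
tool_rot: [-3.141, 0.002, 0.243]
force: [-6.2, -2.2, 3.2]
opening: 0.0502
gripper_force: 3.2
```

View pics/t2c.png

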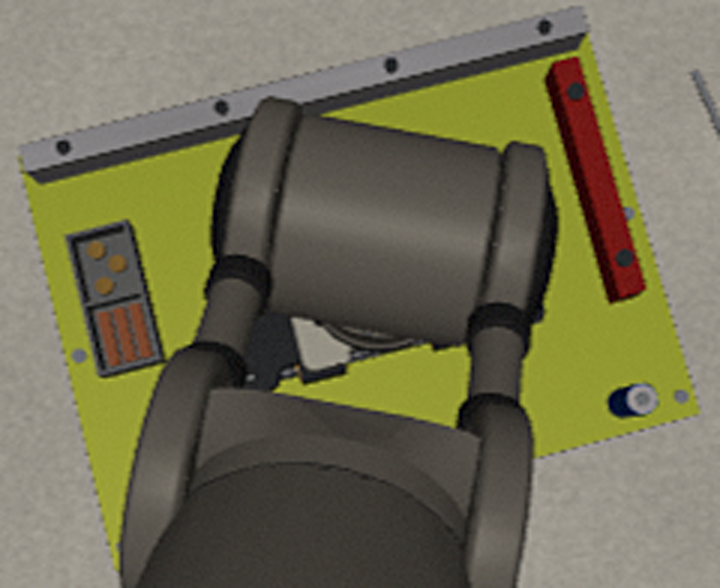

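```bash
python3 -m crank '[116,0.8,0,0,0, 116,1.6,0,0,0, 116,2.4,0,0,0, 116,3.1,0,0,0, 116,3.6,0,0,0]'
python3 -m crank '[116,0.2,0,0,0, 116,0.4,0,0,0, 116,0.4,0,0,0]'
python3 -m crank '[116,-2,0,0,0, 116,-4,0,0,0, 116,-4,0,-3,0, 116,-4,0,-7,0, 116,-4,0,-11,0]'
python3 -m crank '[116,0,0,-2,-7, 116,0,0,-2,-14, 116,0,0,-2,-21, 116,0,0,-2,-28, 116,0,0,-2,-35]'
python3 -m crank '[116,0,0,0,-7, 116,0,0,0,-14, 116,0,0,0,-21, 116,0,0,0,-28, 116,0,0,0,-35]'
python3 -m crank '[116,0,0,0,-7, 116,0,0,0,-14, 116,0,0,0,-20, 116,0,0,0,-20]'
```

```text
t: 3.78
eef_pos: [0.5934, -0.0211, 0.0366]
tool_rot: [-3.141, 0.001, 0.242]
force: [-6.2, -1.7, 3.2]
opening: 0.05
gripper_force: 3.0
t: 4.03
eef_pos: [0.5973, -0.0202, 0.0366]
tool_rot: [-3.141, 0.0, 0.242]
force: [-3.1, 0.6, 0.0]
opening: 0.05
gripper_force: 1.6
t: 4.45
eef_pos: [0.5583, -0.0299, 0.1475]
tool_rot: [-3.141, 0.0, 0.241]
force: [1.2, -0.2, 0.3]
opening: 0.05
gripper_force: 0.0
t: 4.87
eef_pos: [0.5595, -0.0299, 0.1673]
tool_rot: [3.139, -0.002, 0.859]
force: [0.3, -0.2, -0.4]
opening: 0.0501
gripper_force: 0.0
t: 5.28
eef_pos: [0.5594, -0.0299, 0.167]
tool_rot: [3.139, -0.0, 1.47]
force: [0.5, -0.5, -0.3]
opening: 0.05
gripper_force: 0.0
t: 5.62
eef_pos: [0.5593, -0.0299, 0.167]
tool_rot: [3.14, 0.001, 1.816]
force: [1.0, -0.3, -0.7]
opening: 0.0503
gripper_force: 0.0
```

```bash
python3 -m crank '[116,2.5,2.3,0,0, 116,5,4.6,0,0, 116,7.5,7,0,0, 116,9.9,9.2,0,0, 116,9.9,9.2,0,0]'
python3 shot.py scene:s3 >/dev/null; python3 -c "
import cv2
im=cv2.imread('pics/s3.png')[100:325,190:470]; cv2.imwrite('pics/s3c.png',cv2.resize(im,None,fx=2.5,fy=2.5,interpolation=2))"
```

```text
t: 6.03
eef_pos: [0.6264, 0.0934, 0.1666]
tool_rot: [3.138, -0.002, 1.813]
force: [-1.9, -0.3, -0.9]
opening: 0.0503
gripper_force: 0.0
```

View pics/s3c.png

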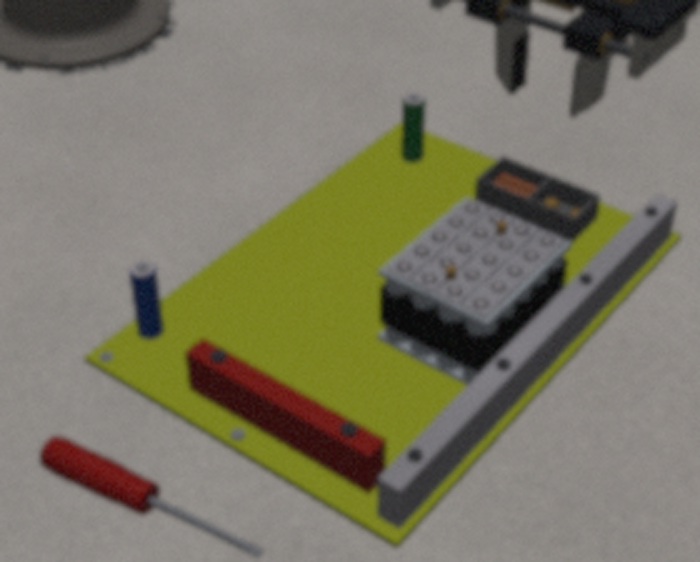

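Module is now close to the rail, with top corners at crop pixels (576,240), (487,330), (380,270) and (470,198). Working out the gap to the tray side.

```bash
cat > m3.py <<'E'
from geo import *
s=load('s3');S=lambda p:(np.array(p,float)+.5)/2.5-.5+[190,100]
e=np.array([[.9709,.2397],[-.2397,.9709]])
f=lambda p,z:(unproj(s,S(p),z)[:,:2]@e.T).round(4).tolist()
print('mod FL FR NR NL',f([[576,240],[487,330],[380,270],[470,198]],.078))
print('rail in R,L',f([[381,482],[662,197]],.046))
print('stop in far,near',f([[384,441],[205,341]],.046))
print('tray inner top far,near',f([[575,215],[477,176]],.031))
E
python3 m3.py
```

```text
mod FL FR NR NL [[0.6875, -0.0955], [0.6898, -0.2237], [0.5895, -0.2166], [0.5922, -0.0999]]
rail in R,L [[0.6983, -0.3593], [0.6972, 0.0375]]
stop in far,near [[0.678, -0.3291], [0.5135, -0.33]]
tray inner top far,near [[0.6428, -0.0112], [0.545, -0.0143]]
```

```bash
python3 -m crank '[116,0,0,4,0, 116,0,0,8,0, 116,0,0,11,0, 116,0,0,13,0, 116,0,0,13,0]'
python3 -m crank '[116,-0.8,0,0,0, 116,-1.6,0,0,0, 116,-2.2,0,0,0, 116,-2.8,0,0,0, 116,-3.4,0,0,0]'
python3 -m crank '[116,-0.7,0,0,0, 116,-1.4,0,0,0, 116,-2.1,0,0,0, 116,-2.8,0,0,0, 116,-3.5,0,0,0]'
python3 -m crank '[116,-0.7,0,0,0, 116,-1.4,0,0,0, 116,-2.1,0,0,0, 116,-2.8,0,0,0, 116,-3.5,0,0,0]'
python3 -m crank '[116,-0.6,0,0,0, 116,-1.2,0,0,0, 116,-1.8,0,0,0, 116,-2.3,0,0,0, 116,-2.6,0,0,0]'
```

```text
t: 6.5
eef_pos: [0.6208, 0.0871, 0.0319]
tool_rot: [-3.133, -0.002, 1.81]
force: [-1.4, 0.4, 0.6]
opening: 0.0497
gripper_force: 0.0
t: 6.92
eef_pos: [0.6335, 0.0552, 0.0391]
tool_rot: [3.138, -0.001, 1.812]
force: [-0.6, 5.5, 3.7]
opening: 0.0498
gripper_force: 3.1
t: 7.33
eef_pos: [0.6418, 0.0213, 0.0391]
tool_rot: [3.138, -0.0, 1.812]
force: [-1.3, 5.5, 4.5]
opening: 0.0503
gripper_force: 3.1
t: 7.75
eef_pos: [0.65, -0.0126, 0.0391]
tool_rot: [3.138, -0.0, 1.812]
force: [-1.6, 5.8, 4.7]
opening: 0.0498
gripper_force: 3.1
t: 8.17
eef_pos: [0.6563, -0.0382, 0.039]
tool_rot: [3.138, -0.0, 1.812]
force: [-1.4, 6.0, 5.0]
opening: 0.0498
gripper_force: 3.3
```

```bash
python3 -m crank '[116,-0.1,0,0,0, 116,-0.2,0,0,0, 116,-0.3,0,0,0, 116,-0.3,0,0,0]'
python3 -m crank '[116,-0.1,0,0,0, 116,-0.1,0,0,0]'
python3 -m crank '[116,-0.1,0,0,0, 116,-0.1,0,0,0]'
```

```text
t: 8.5
eef_pos: [0.6567, -0.0401, 0.039]
tool_rot: [3.139, -0.001, 1.812]
force: [-1.3, 7.3, 4.5]
opening: 0.0501
gripper_force: 3.8
t: 8.67
eef_pos: [0.6566, -0.0402, 0.039]
tool_rot: [3.139, -0.002, 1.813]
force: [-3.8, 10.3, 5.6]
opening: 0.0499
gripper_force: 5.5
t: 8.83
eef_pos: [0.6565, -0.0402, 0.039]
tool_rot: [3.14, -0.004, 1.813]
force: [-5.1, 13.4, 6.8]
opening: 0.0498
gripper_force: 7.2
```

```bash
python3 -m crank '[116,1.9,0,0,0, 116,3.8,0,0,0, 116,3.8,0,-4,0, 116,3.8,0,-8,0, 116,3.8,0,-12,0]'
python3 -m crank '[116,-2.5,-2.2,0,7, 116,-5,-4.4,0,14, 116,-7.5,-6.6,0,21, 116,-9.9,-8.8,0,28, 116,-9.9,-8.8,0,35]'
python3 -m crank '[116,0,0,0,7, 116,0,0,0,14, 116,0,0,0,21, 116,0,0,0,28, 116,0,0,0,35]'
python3 -m crank '[116,0,0,0,7, 116,0,0,0,14, 116,0,0,0,20, 116,0,0,0,20]'
python3 shot.py scene:s4 >/dev/null; python3 -c "
import cv2
im=cv2.imread('pics/s4.png')[100:325,190:470]; cv2.imwrite('pics/s4c.png',cv2.resize(im,None,fx=2.5,fy=2.5,interpolation=2))"
```

```text
t: 9.25
eef_pos: [0.6473, -0.0065, 0.1594]
tool_rot: [3.141, 0.001, 1.812]
force: [1.0, -0.6, -0.0]
opening: 0.0499
gripper_force: 0.0
t: 9.67
eef_pos: [0.5836, -0.1291, 0.1586]
tool_rot: [3.139, 0.002, 1.191]
force: [0.5, -0.3, -0.6]
opening: 0.0501
gripper_force: 0.0
t: 10.08
eef_pos: [0.586, -0.1245, 0.1585]
tool_rot: [3.139, -0.002, 0.584]
force: [-0.6, -0.0, -0.3]
opening: 0.0499
gripper_force: 0.0
t: 10.42
eef_pos: [0.586, -0.1243, 0.1583]
tool_rot: [3.14, -0.002, 0.237]
force: [-0.9, 0.5, -0.1]
opening: 0.0499
gripper_force: 0.0
```

View pics/s4c.png

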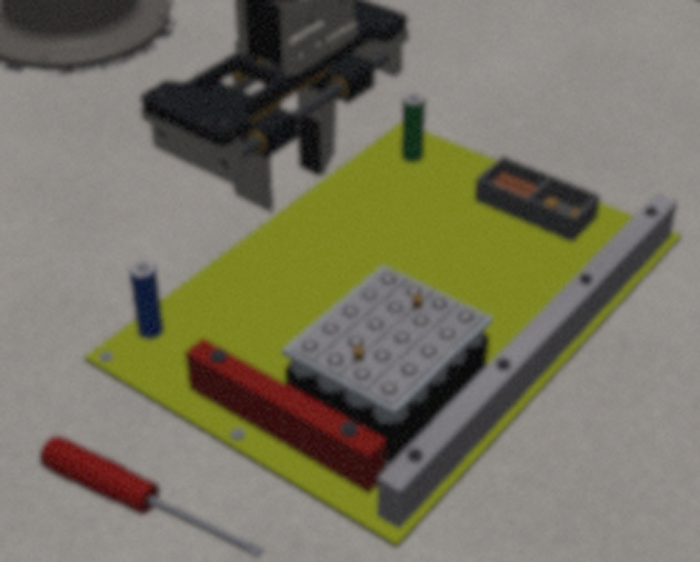

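Module is against the stop at about (390,420) and short of the rail by a small gap. Descending behind it and pushing to the rail.

```bash
python3 -m crank '[116,0,0,4,-0.3, 116,0,0,8,-0.3, 116,0,0,11,-0.3, 116,0,0,12,-0.3, 116,0,0,12,-0.3]'
python3 -m crank '[116,0.8,0,0,0, 116,1.6,0,0,0, 116,2.4,0,0,0, 116,3,0,0,0, 116,3.5,0,0,0]'
python3 -m crank '[116,0.2,0,0,0, 116,0.4,0,0,0, 116,0.5,0,0,0, 116,0.5,0,0,0]'
```

```text
t: 10.88
eef_pos: [0.5842, -0.1232, 0.0347]
tool_rot: [-3.139, 0.004, 0.249]
force: [0.2, 0.2, 0.6]
opening: 0.0503
gripper_force: 0.0
t: 11.3
eef_pos: [0.6209, -0.1147, 0.0381]
tool_rot: [3.14, -0.001, 0.248]
force: [-5.6, -2.7, 4.9]
opening: 0.0498
gripper_force: 3.0
t: 11.63
eef_pos: [0.6237, -0.1136, 0.037]
tool_rot: [-3.141, 0.002, 0.247]
force: [-5.0, -1.0, 3.2]
opening: 0.0499
gripper_force: 2.5
```

```bash
python3 -m crank '[116,0.1,0,0,0.3, 116,0.2,0,0,0.3, 116,0.3,0,0,0.3, 116,0.3,0,0,0.3]'
python3 -m crank '[116,0.1,0,0,0, 116,0.2,0,0,0, 116,0.2,0,0,0]'
python3 -m crank '[116,0.1,0,0,0, 116,0.2,0,0,0, 116,0.2,0,0,0]'
```

```text
t: 11.97
eef_pos: [0.6264, -0.1128, 0.037]
tool_rot: [-3.141, 0.002, 0.242]
force: [-4.7, -1.6, 2.7]
opening: 0.0499
gripper_force: 2.7
t: 12.22
eef_pos: [0.6274, -0.1126, 0.0369]
tool_rot: [-3.141, 0.004, 0.242]
force: [-8.8, -2.3, 5.8]
opening: 0.0501
gripper_force: 4.6
t: 12.47
eef_pos: [0.6274, -0.1127, 0.037]
tool_rot: [-3.14, 0.009, 0.243]
force: [-16.2, -5.8, 10.2]
opening: 0.0499
gripper_force: 8.7
```

```bash
python3 -m crank '[116,0.2,0,0,0, 116,0.2,0,0,0]'
python3 -m crank '[116,-2.3,0,0,0, 116,-4.5,0,0,0, 116,-4.5,0,-4,0, 116,-4.5,0,-8,0, 116,-4.5,0,-12,0]'
python3 -m crank '[116,2.1,-2.5,0,-7, 116,4.2,-5,0,-14, 116,6.3,-7.5,0,-21, 116,8.4,-10,0,-28, 116,8.4,-10,0,-35]'
python3 -m crank '[116,0,0,0,-7, 116,0,0,0,-14, 116,0,0,0,-21, 116,0,0,0,-28, 116,0,0,0,-35]'
python3 -m crank '[116,0,0,0,-7, 116,0,0,0,-14, 116,0,0,0,-20, 116,0,0,0,-20]'
python3 shot.py scene:s5 >/dev/null; python3 -c "
import cv2
im=cv2.imread('pics/s5.png')[195:325,250:410]; cv2.imwrite('pics/s5c.png',cv2.resize(im,None,fx=4.5,fy=4.5,interpolation=2))"
```

```text
t: 12.63
eef_pos: [0.6274, -0.1128, 0.037]
tool_rot: [-3.14, 0.013, 0.243]
force: [-24.4, -8.0, 15.7]
opening: 0.0501
gripper_force: 12.7
t: 13.05
eef_pos: [0.5888, -0.122, 0.158]
tool_rot: [-3.141, 0.001, 0.242]
force: [1.9, -1.2, 0.6]
opening: 0.0503
gripper_force: 0.0
t: 13.47
eef_pos: [0.649, 0.0008, 0.157]
tool_rot: [3.141, -0.003, 0.863]
force: [-0.9, -0.3, -0.5]
opening: 0.0499
gripper_force: 0.0
t: 13.88
eef_pos: [0.6473, -0.0046, 0.1569]
tool_rot: [3.141, -0.0, 1.47]
force: [-1.1, -0.2, 0.0]
opening: 0.0505
gripper_force: 0.0
t: 14.22
eef_pos: [0.6472, -0.0047, 0.1569]
tool_rot: [3.141, 0.0, 1.817]
force: [0.6, 1.1, 0.5]
opening: 0.05
gripper_force: 0.0
```

View pics/s5c.png

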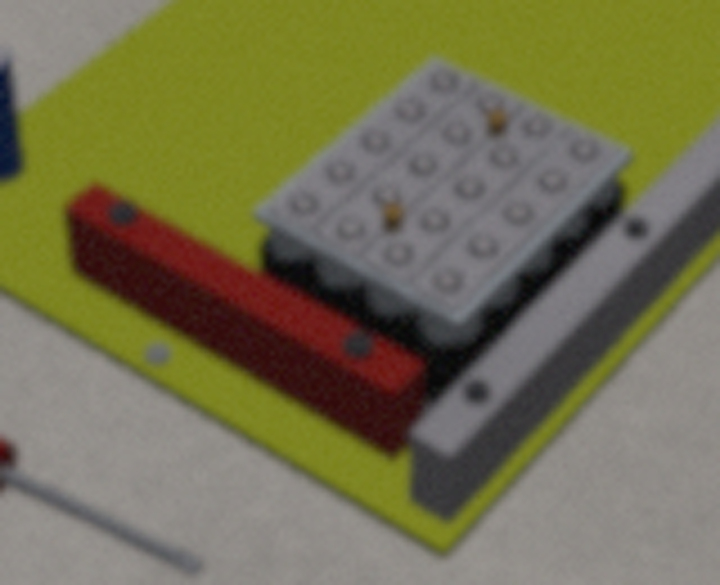

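Module sits in the corner against both, with its near-corner top at (460,318). A light confirming press along y follows.

```bash
python3 -m crank '[116,0,0,4,0, 116,0,0,8,0, 116,0,0,11,0, 116,0,0,12,0, 116,0,0,12,0]'
python3 -m crank '[116,-0.9,0,0,0.2, 116,-1.8,0,0,0.2, 116,-2.7,0,0,0.2, 116,-3.3,0,0,0.2, 116,-3.3,0,0,0.2]'
python3 -m crank '[116,-0.1,0,0,0, 116,-0.2,0,0,0, 116,-0.3,0,0,0, 116,-0.3,0,0,0]'
python3 -m crank '[116,-0.1,0,0,0, 116,-0.2,0,0,0, 116,-0.3,0,0,0, 116,-0.3,0,0,0]'
```

```text
t: 14.68
eef_pos: [0.6453, -0.0047, 0.0338]
tool_rot: [-3.136, -0.002, 1.81]
force: [-0.2, -0.5, 0.6]
opening: 0.0499
gripper_force: 0.0
t: 15.1
eef_pos: [0.6561, -0.0392, 0.0382]
tool_rot: [3.139, 0.002, 1.807]
force: [0.3, 0.1, -0.2]
opening: 0.0501
gripper_force: 0.0
t: 15.43
eef_pos: [0.6557, -0.0397, 0.0368]
tool_rot: [-3.142, 0.0, 1.809]
force: [0.1, 0.3, 0.6]
opening: 0.0502
gripper_force: 0.0
t: 15.77
eef_pos: [0.6558, -0.0403, 0.0367]
tool_rot: [-3.141, -0.003, 1.811]
force: [-2.5, 9.0, 2.6]
opening: 0.0497
gripper_force: 4.3
```

```bash
python3 -m crank '[116,-0.2,0,0,0, 116,-0.3,0,0,0, 116,-0.3,0,0,0]'
python3 -m crank '[116,1.9,0,0,0, 116,3.8,0,0,0, 116,3.8,0,-4,0, 116,3.8,0,-8,0, 116,3.8,0,-12,0]'
python3 -m crank '[116,0,-4,-2,0, 116,0,-8,-4,0, 116,0,-12,-5,0, 116,0,-16,-5,0, 116,0,-20,-5,0]'
python3 -m crank '[116,4,0,0,0, 116,8,0,0,0, 116,12,0,0,0, 116,16,0,0,0, 116,20,0,0,0]'
python3 -m crank '[116,4,0,0,0, 116,8,0,0,0, 116,8,0,0,0]'
python3 shot.py top:t6 scene:s6 >/dev/null; python3 -c "
import cv2
im=cv2.imread('pics/t6.png')[92:288,190:430]; cv2.imwrite('pics/t6c.png',cv2.resize(im,None,fx=3,fy=3,interpolation=2))"
```

```text
t: 16.02
eef_pos: [0.6557, -0.0404, 0.0368]
tool_rot: [-3.14, -0.007, 1.812]
force: [-5.6, 18.1, 6.3]
opening: 0.0498
gripper_force: 9.4
t: 16.43
eef_pos: [0.6475, -0.0081, 0.1575]
tool_rot: [-3.14, -0.0, 1.81]
force: [1.8, 0.4, 0.2]
opening: 0.0501
gripper_force: 0.0
t: 16.85
eef_pos: [0.4543, -0.0557, 0.2076]
tool_rot: [3.14, 0.002, 1.81]
force: [-0.1, -0.6, 1.1]
opening: 0.05
gripper_force: 0.0
t: 17.27
eef_pos: [0.4078, 0.1402, 0.2071]
tool_rot: [3.14, 0.0, 1.808]
force: [1.0, -0.6, -0.0]
opening: 0.0502
gripper_force: 0.0
t: 17.52
eef_pos: [0.3875, 0.2223, 0.207]
tool_rot: [3.141, -0.002, 1.816]
force: [-0.9, -0.3, -0.3]
opening: 0.0504
gripper_force: 0.0
```

View pics/t6c.png

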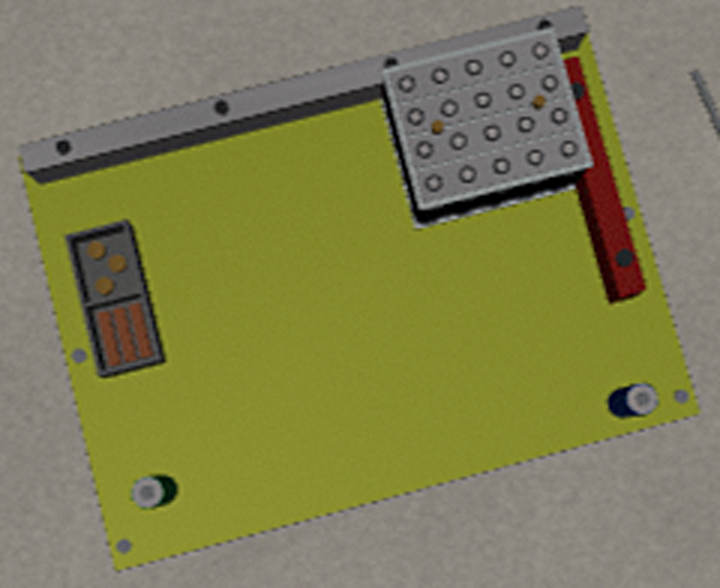

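The top view shows the module square in the corner, with top corners (384,68), (557,30), (592,165) and (418,208). Its near edge slopes 0.247 against the rail's 0.240. Contact positions agree with the rail and stop faces to about 2 mm, the cells and tray have not moved, and the arm is clear. Handing in.

```bash
python3 -c "
from station import sign_off;print(sign_off())"
```

```text
the job is handed in; nothing more can be done
None
```

I pushed the module square and snug against the back rail and the red side stop, both contacts confirmed by a firm press; the cells and tray look unmoved, the driver was never approached, the robot is clear, and the job was handed in at about 18 s.

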